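# Swap check weight and sample jar, then pack the seed box

## Task

The iron check weight on the balance and the glass sample jar in the wooden box must change places: stand the jar upright in the middle of the balance's pan and the weight in the middle of the box; the cork mat is free for parking on the way. Then pack the rest into the box on top of the weight, heavy below light: the metal tin centred on the weight and the clear dish centred on the tin. Set things down gently on the balance, never knock the jar over, and leave the beaker, the brush and the loupe where they are.

Things in the scene. Friction and masses are not known exactly. Their poses are not given: they have to be found in the camera images.
- weight: check weight: a plain upright dark iron cylinder, 54 mm across, 34 mm tall, flat top with a small brass plug in it, about 0.6 kg; loose; starts standing on the balance's pan. Origin: centre of its underside, z up.
- jar: glass sample jar with a white cap and a paper band, 50 mm across, 58 mm tall, about 0.16 kg; loose; starts upright on the floor of the wooden box. Origin: centre of its underside, z up.
- tin: closed bright aluminium tin, a flat-topped cylinder 60 mm across, 24 mm tall, with a dark seam round its side, about 0.11 kg; loose; starts on the bench. Origin: centre of its underside, z up.
- dish: closed clear plastic dish, a flat cylinder 56 mm across, 14 mm tall, showing white paper with a few brown seeds under its cover, about 0.03 kg; loose; starts on the bench. Origin: centre of its underside, z up.
- balance: laboratory balance, fixed: low white housing 165 x 140 mm, 36 mm tall, with a round steel pan 100 mm across whose top is 45 mm above the bench. The pan does not move. Origin: at bench height, straight below the centre of the pan; the housing reaches 92 mm towards its display side (-x of its frame), 73 mm to the other side and 70 mm to either side in y.
- box: open square plywood box, fixed: 142 x 142 mm outside, walls 6 mm thick and 40 mm tall, inner floor 130 x 130 mm at 6 mm above the bench. Origin: centre of its underside; x and y along its sides.
- mat: round cork mat, fixed, 100 mm across, 4 mm thick, empty: the free spot. Origin: centre of its underside.
- beaker: bystander: small glass beaker, 52 mm across, 60 mm tall, loose, to be left alone. Origin: centre of its underside.
- brush: bystander: small brush about 150 mm long lying on the bench, loose, to be left alone. Origin: underside near its middle, x along its length.
- loupe: bystander: black loupe, a cylinder 36 mm across, 22 mm tall, with a glass top, loose, to be left alone. Origin: centre of its underside.
Mind the look-alikes: they are no part of the job. What is shaped like the weight but blue or turquoise is not meant.

How it is judged:
At the end, for the whole second after the job is handed in: The jar stands upright on the balance's pan within 15 mm of its centre; the weight stands on the box's floor within 15 mm of the box's centre; the tin lies flat on the weight, centres within 12 mm; the dish lies flat on the tin, centres within 12 mm; all four are at rest (horizontal distance between jar and balance below 0.015 m and z of jar in the frame of balance between 0.041 and 0.049 m and angle between each of jar, weight, tin, dish's own z axis and vertical below 0.1 rad and horizontal distance between weight and box below 0.015 m and z of weight in the frame of box between 0.002 and 0.01 m and horizontal distance between tin and weight below 0.012 m and z of tin in the frame of weight between 0.03 and 0.038 m and horizontal distance between dish and tin below 0.012 m and z of dish in the frame of tin between 0.02 and 0.028 m and linear speed of each of weight, jar, tin, dish below 0.02 m/s and angular speed of each of weight, jar, tin, dish below 0.2 rad/s); the robot touches nothing.
It fails at once if the jar is knocked over (tilted more than 0.7 rad) (angle between jar's own z axis and vertical above 0.7 rad).
It fails at once if the balance is struck or pressed with more than 60 N (contact force between balance and anything else above 60 N).
It fails at once if the beaker is moved more than 25 mm (distance of beaker from where it was at the start of the episode above 0.025 m).
It fails at once if the brush is moved more than 25 mm (distance of brush from where it was at the start of the episode above 0.025 m).
It fails at once if the loupe is moved more than 25 mm (distance of loupe from where it was at the start of the episode above 0.025 m).
It also fails if it takes over 131 s, if anything falls off the work surface, if the arm or the gripper's body presses on something with over 40 N, if the wrist force passes 120 N, or if a joint passes its speed limit or range.

## Robot

A 7-joint arm with a two-finger parallel gripper is mounted at the origin on the work surface. World frame = base frame: x ahead of the robot, y to its left, z up, the work surface at z = 0. Lengths are in m, angles in rad, forces in N, time in s.
With the tool pointing down it reaches from about 0.425 to 1.025 m from the base axis. Payload 3.6 kg.
Tool frame: the origin (TCP) lies midway between the tips of the shut fingers; the grasp point (between the pads) lies 19 mm behind it; z points along the fingers, y is the direction in which the jaws open and shut (so a half turn about z gives the same grasp; the last joint's range is limited). The gripper opens to 85 mm and grips with 20 to 120 N. Pads are 22 mm wide; open, the fingers measure 114 mm over their backs; the gripper's body (76 mm by 85 mm) begins 54 mm behind the grasp point. The pads swing forward as they close: fully open they stand 13 mm farther back than shut.
Start: joints at [1.181, 0.591, 0.048, 1.609, -0.033, 0.943, -0.034], TCP at [0.211, -0.694, 0.231] pointing down, gripper open.
Joint ranges: [-2.69, 2.69], [-0.47, 2.24], [-1.27, 1.36], [0.19, 2.51], [-1.53, 4.68], [0.08, 2.07], [-3.09, 3.09]. Speed limits (rad/s): [2.57, 2.57, 3.14, 3.14, 3.14, 3.14, 3.14].

## Interface

Orientations are given as a 3x3 rotation matrix whose columns are the frame's x, y, z axes.
In Python, from workcell import telemetry, snapshot, arm, nets gives the robot as it stands.
- The arm moves only by the tool drive_tool, never from a script. Its argument "moves" is a list of rows, each an object with "travel": the shift along the world's x, y, z in cm, a list of three; "rot": the turn, a rotation vector about the world's x, y, z in degrees, a list of three; "jaw": the opening, from 0 (shut) to 1 (fully open). A call has 1 to 20 rows; each row shifts and turns the commanded pose from where the row before left it; what a row does not reach is not made up. A row lasts 1/12 s, in which the tool goes at most 41.7 mm and 7.16 degrees, less where a joint would pass 70% of its speed; a pose out of reach is approached as far as the arm can. A call is refused whole if a number of a shift passes 4.17 or a number of a turn 7.16, either way. A call with a gripper value outside its range is refused whole. The fingers move at their own pace and stop on an object; "squeeze" is the grip in N (left out, the last holds). Time passes only in rows, so rows that do not move let the fingers close. It gives the time, the measured TCP pose, the force and the opening at its end, in the units of the state.
- telemetry.sense(): the state, without advancing time (a new reading comes with each control period).
- snapshot(name): name is "scene" or "top" or "wrist"; returns a dict with "pixels" (384x512x3 uint8, red, green, blue), "fx", "fy", "cx", "cy" (pixels), "R" (3x3) and "t" (3): a world point X has camera coordinates R X + t; the wrist camera has in their place "mount" (4x4, takes a point from camera to tool coordinates, whose origin is the TCP and whose axes are the flange's). Camera axes: x right, y down, z forward; pixel columns grow to the right and rows downward; lengths in m; the calibration is good to about 2 mm. A picture is of the moment at which its call begins: read the wrist's pose just before it. There is no depth.
- arm.sign_off(): hands the job in, once; it reports no verdict.
Trained networks look in a picture, given as the dict that the camera call returned (one of the last four; its "shot" number tells which), for a name from the list of things; names that differ only in an ending like _2 or _b are one class to them, and where a whole thing is asked for, a point or a joint stands for the part that bears it (a point fixed in the world has none). Each returns a list of dicts, best first, with "confidence" (0 to 1); they miss things now and then, are a little off and sometimes report something else, mostly with a low value. They report only what shows in the picture. A call takes as long as a camera call. They do not tell look-alikes from the thing itself.
- nets.outline_of(picture, name): "mask" (384x512 bool, what is visible of it) and "position" ([column, row] in pixels, amid what is visible of it).
The state is a dict: "time_s": time; "qpos": joint angles; "dq": joint speeds; "joint_efforts": joint torques, N m; "eef_pos": TCP position; "eef_rot": TCP orientation; "force": force on the tool from outside, world axes, zero at the start; "ft_torque": the same for the moment, N m; "grip_width": opening from 0.0 (shut) to 1.0 (fully open).
Only numpy, scipy, OpenCV 4.12 (cv2) and the standard library are available. Lean on these libraries where they do the work, as an engineer would, in place of code of your own. Each camera call takes 0.05 s, during which the arm holds its last target. There are 200 camera calls.

## Working session

There is one attempt and no reset: what is moved stays moved. The work goes in short steps, Python scripts to look and compute and a tool call to move; the robot and the scene stay as the last step left them, time stands still between calls to the robot, and variables do not carry over. Pictures are saved under pics/ and viewed, about 12 in all and at most 16, crops included, and the job is handed in when it is done.

Besides the shell and the picture viewer there is one more tool, called after "Emit:" as name(argument=value, ...) on one line, values as JSON. drive_tool: Moves the arm, as the interface text tells. Its arguments: {"type":"object","properties":{"moves":{"type":"array","items":{"type":"object","properties":{"travel":{"type":"array","items":{"type":"number"}},"rot":{"type":"array","items":{"type":"number"}},"jaw":{"type":"number"}}}},"squeeze":{"type":"number"}},"required":["moves"]}

```bash
ls; mkdir -p pics
cat > h.py <<'E'
import numpy as np, cv2
from workcell import telemetry, snapshot, arm, nets
def save(p,n,crop=None,s=1):
    im=p["pixels"][:,:,::-1]
    if crop: c0,r0,c1,r1=crop; im=im[r0:r1,c0:c1]
    cv2.imwrite("pics/"+n,cv2.resize(im,None,fx=s,fy=s,interpolation=cv2.INTER_CUBIC))
def ray(p,uv,z,pose=None):
    R,t=(np.array(p["R"]),np.array(p["t"])) if "R" in p else (None,None)
    d=np.array([(uv[0]-p["cx"])/p["fx"],(uv[1]-p["cy"])/p["fy"],1.])
    if R is not None: o=-R.T@t; w=R.T@d
    else:
        M=np.array(p["mount"]); Q=np.array(pose["eef_rot"]); o=Q@M[:3,3]+np.array(pose["eef_pos"]); w=Q@M[:3,:3]@d
    return o+w*(z-o[2])/w[2]
E
python3 - <<'E'
from h import *
s=telemetry.sense(); print(s)
t=snapshot("top"); c=snapshot("scene")
save(t,"top.png",s=1.5); save(c,"scene.png",s=1.5)
for p in (t,c):
  print("cam",-np.array(p["R"]).T@np.array(p["t"]))
  for n,z in dict(weight=.079,jar=.064,tin=.024,dish=.014,balance=.045,box=.04,mat=.004,beaker=.06,brush=0.01,loupe=.022).items():
    for o in nets.outline_of(p,n)[:3]:
      print(n,round(o["confidence"],2),np.round(o["position"]),o["mask"].sum(),np.round(ray(p,o["position"],z),3))
E
```

```text
pics
{'time_s': 0.0, 'qpos': array([ 1.18150743,  0.59209378,  0.04830634,  1.60983035, -0.03329862,
        0.94264735, -0.03369594]), 'dq': array([ 0.00087412,  0.00048032, -0.00221876, -0.00016895,  0.00021243,
       -0.00191937, -0.00221116]), 'joint_efforts': array([ 2.59039007e-05, -5.48690379e+01,  1.54628824e+00, -1.98122746e+01,
        9.30320268e-03,  8.81870161e-03,  3.10297654e-07]), 'eef_pos': array([ 0.21109959, -0.69273741,  0.23015635]), 'eef_rot': array([[ 9.56549167e-01,  2.91570098e-01, -7.54805622e-04],
       [ 2.91571047e-01, -9.56547002e-01,  2.03873577e-03],
       [-1.27572667e-04, -2.17023046e-03, -9.99997637e-01]]), 'force': array([-0.61268857, -0.18370119,  1.00238544]), 'ft_torque': array([-0.01058549, -0.06733343, -0.02527138]), 'grip_width': 0.9991039916817092}
cam [ 0.30552217 -0.06264813  1.2804075 ]
weight 0.74 [412. 219.] 269 [ 0.465 -0.517  0.079]
weight 0.63 [366. 202.] 293 [ 0.523 -0.383  0.079]
weight 0.55 [307. 204.] 263 [ 0.522 -0.205  0.079]
jar 0.53 [246. 178.] 238 [ 0.61  -0.02   0.064]
jar 0.51 [238. 248.] 88 [0.397 0.008 0.064]
tin 0.6 
[... 486 characters left out ...]
 [ 0.545 -0.363  0.079]
weight 0.66 [208. 116.] 123 [ 0.523 -0.45   0.079]
weight 0.64 [244. 165.] 282 [ 0.566 -0.147  0.079]
jar 0.68 [259. 209.] 470 [0.62  0.014 0.064]
tin 0.86 [348. 231.] 434 [0.452 0.156 0.024]
tin 0.41 [288. 163.] 203 [ 0.404 -0.151  0.024]
dish 0.76 [286. 163.] 212 [ 0.404 -0.166  0.014]
balance 0.82 [220. 140.] 1334 [ 0.537 -0.345  0.045]
balance 0.6 [326. 196.] 142 [0.429 0.045 0.045]
box 0.58 [267. 215.] 2326 [0.6   0.021 0.04 ]
mat 0.58 [390. 334.] 2034 [0.561 0.387 0.004]
beaker 0.63 [264. 285.] 732 [0.729 0.2   0.06 ]
beaker 0.29 [213. 129.] 263 [ 0.533 -0.397  0.06 ]
brush 0.7 [186. 193.] 476 [ 0.725 -0.199  0.01 ]
loupe 0.56 [327. 193.] 158 [0.4   0.019 0.022]
```

View pics/top.png

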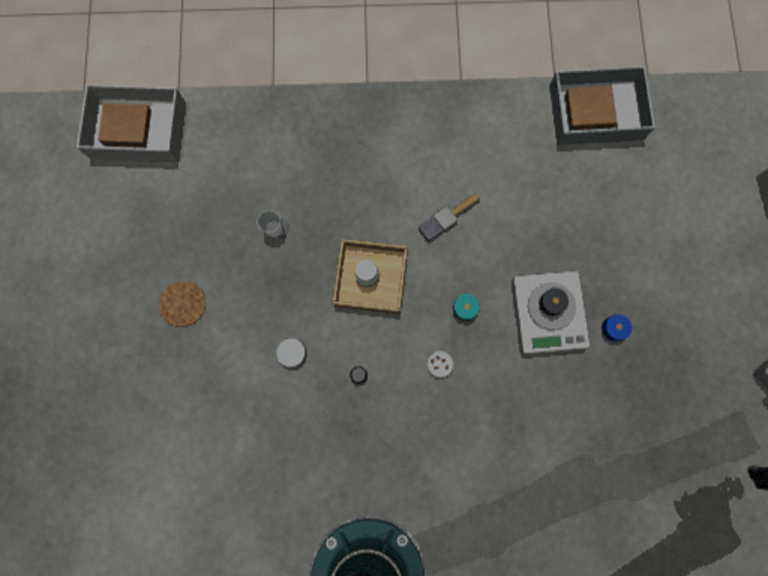

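View pics/scene.png

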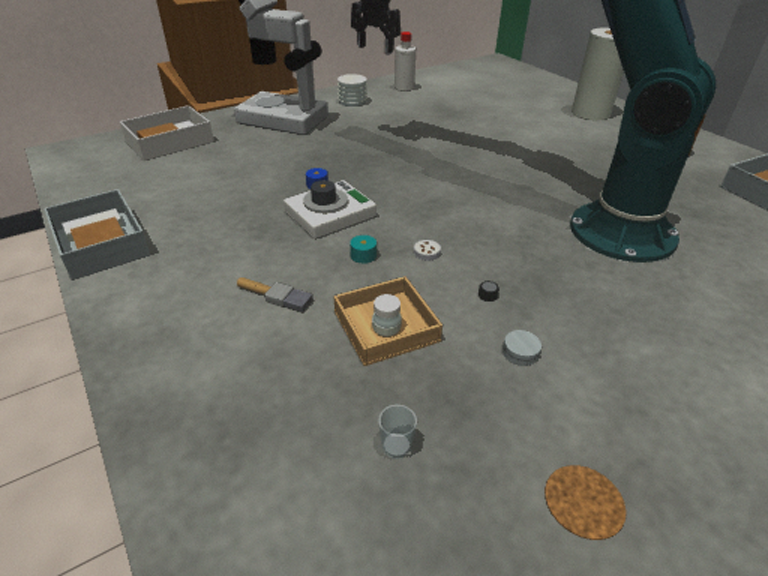

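The candidates for the weight, in full-resolution top pixels, are:
- Dark iron on the pan at (369,201).
- Blue look-alike on the bench at (412,218).
- Turquoise look-alike on the bench at (311,205).

I choose the dark one on the pan. The jar in the box is at (244,182), the tin at (194,235), the dish at (293,243) and the mat at (121,202). I'll move above the balance and check it in a close crop.

Emit:
drive_tool(moves=[{"travel": [2.4, 2.4, 0.3], "jaw": 1}, {"travel": [2.4, 2.4, 0.3]}, {"travel": [2.4, 2.4, 0.3]}, {"travel": [2.4, 2.4, 0.3]}, {"travel": [2.4, 2.4, 0.3]}, {"travel": [2.4, 2.4, 0.3]}, {"travel": [2.4, 2.4, 0.3]}, {"travel": [2.4, 2.4, 0]}, {"travel": [2.4, 2.4, 0]}, {"travel": [2.4, 2.4, 0]}, {"travel": [2.4, 2.4, 0]}, {"travel": [2.4, 2.4, 0]}, {"travel": [0, 0, 0]}, {"travel": [0, 0, 0]}], squeeze=70)

```text
schema error: expected keys travel, rot, jaw
```

```bash
cat > look.py <<'E'
import sys
from h import *
# usage: look.py out.png name:z ...
s=telemetry.sense(); p=snapshot("wrist"); save(p,sys.argv[1])
print("t",s["time_s"],"tcp",np.round(s["eef_pos"],4),"q",np.round(s["qpos"],2))
for a in sys.argv[2:]:
    n,z=a.split(":"); z=float(z)
    for o in nets.outline_of(p,n)[:2]:
        c=max(cv2.findContours(o["mask"].astype(np.uint8),0,2)[0],key=len)
        # contour projected to plane z -> enclosing/ellipse
        W=np.array([ray(p,q,z,s)[:2] for q in c[:,0]]).astype(np.float32)
        e=cv2.fitEllipse(W*1000); r=cv2.minAreaRect(W*1000); m=cv2.minEnclosingCircle(W*1000)
        print(n,round(o["confidence"],2),np.round(o["position"]),"ell",np.round(e[0],1),np.round(e[1],1),"rect",np.round(r[0],1),np.round(r[1],1),round(r[2],1),"circ",np.round(m[0],1),round(m[1],1))
E
python3 look.py w1.png weight:.079 balance:.036
```

```text
t 1.1 tcp [ 0.2113 -0.6935  0.2313] q [ 1.18  0.59  0.05  1.61 -0.03  0.94 -0.03]
```

View pics/w1.png

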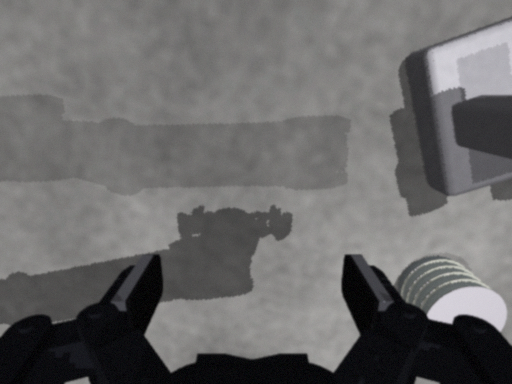

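Emit:
drive_tool(moves=[{"travel": [2.4, 2.4, 0.3], "rot": [0, 0, 0], "jaw": 1}, {"travel": [2.4, 2.4, 0.3], "rot": [0, 0, 0], "jaw": 1}, {"travel": [2.4, 2.4, 0.3], "rot": [0, 0, 0], "jaw": 1}, {"travel": [2.4, 2.4, 0.3], "rot": [0, 0, 0], "jaw": 1}, {"travel": [2.4, 2.4, 0.3], "rot": [0, 0, 0], "jaw": 1}, {"travel": [2.4, 2.4, 0.3], "rot": [0, 0, 0], "jaw": 1}, {"travel": [2.4, 2.4, 0.3], "rot": [0, 0, 0], "jaw": 1}, {"travel": [2.4, 2.4, 0], "rot": [0, 0, 0], "jaw": 1}, {"travel": [2.4, 2.4, 0], "rot": [0, 0, 0], "jaw": 1}, {"travel": [2.4, 2.4, 0], "rot": [0, 0, 0], "jaw": 1}, {"travel": [2.4, 2.4, 0], "rot": [0, 0, 0], "jaw": 1}, {"travel": [0, 2.4, 0], "rot": [0, 0, 0], "jaw": 1}, {"travel": [0, 0, 0], "rot": [0, 0, 0], "jaw": 1}, {"travel": [0, 0, 0], "rot": [0, 0, 0], "jaw": 1}], squeeze=70)

```text
time_s: 2.42
eef_pos: [0.4762, -0.4037, 0.2524]
eef_rot: [[0.955, 0.295, -0.0], [0.295, -0.955, 0.0], [0.0, -0.0, -1.0]]
force: [-0.5, -0.1, 0.1]
grip_width: 0.999
```

```bash
python3 look.py w2.png weight:.079 balance:.036 mat:.045; python3 -c "
from h import *
print(np.round(snapshot('wrist')['mount'],3)); s=telemetry.sense(); print(np.round(s['eef_rot'],3))"
```

```text
t 2.4167 tcp [ 0.4762 -0.4037  0.2524] q [ 0.62  0.44  0.01  1.83 -0.01  0.88 -0.63]
weight 0.77 [356. 195.] ell [ 488.8 -511.1] [46.4 56.6] rect [ 489.5 -511.5] [56.4 46.7] 54.6 circ [ 488.3 -510.8] 28.4
weight 0.71 [109.  69.] ell [ 533.6 -244.8] [46.2 56.5] rect [ 534.5 -244.8] [45.4 56.2] 17.2 circ [ 533.9 -245.1] 28.2
balance 0.76 [242. 140.] ell [ 516.1 -396.9] [158.6 191.2] rect [ 514.5 -396.8] [163.8 139.4] 3.0 circ [ 515.  -396.6] 103.7
[[ 0.    -0.951 -0.31   0.08 ]
 [ 1.     0.    -0.001 -0.001]
 [ 0.001 -0.31   0.951 -0.143]
 [ 0.     0.     0.     1.   ]]
[[ 0.957  0.289 -0.   ]
 [ 0.289 -0.957 -0.001]
 [-0.     0.001 -1.   ]]
```

View pics/w2.png

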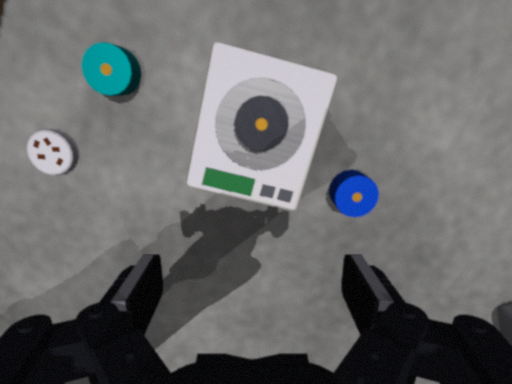

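The crop confirms the dark iron cylinder with its brass plug at (262,124) on the pan. The look-alikes are turquoise at (109,69) and blue at (356,195). Next I compute the plug, pan, box, jar and mat positions.

Run:
```python
from h import *
s=telemetry.sense(); p=snapshot("wrist"); im=p["pixels"].astype(int)
r,g,b=im[:,:,0],im[:,:,1],im[:,:,2]
m=(r-b>60); m[:, :220]=0; m[:,310:]=0; m[:95]=0; m[150:]=0
ys,xs=np.nonzero(m); print("plug",len(xs),xs.mean(),ys.mean(),ray(p,(xs.mean(),ys.mean()),.079,s)[:2])
gray=cv2.cvtColor(p["pixels"],cv2.COLOR_RGB2GRAY)
m=((gray<70)&(gray>0)).astype(np.uint8); m[:85]=0;m[165:]=0;m[:,:220]=0;m[:,305:]=0
m=cv2.morphologyEx(m,cv2.MORPH_OPEN,np.ones((3,3)))
c=max(cv2.findContours(m,0,2)[0],key=cv2.contourArea)[:,0]
for z in (.079,.045):
  W=np.array([ray(p,q,z,s)[:2] for q in c],np.float32)*1000; print("dark",z,cv2.minEnclosingCircle(W),cv2.fitEllipse(W)[:2])
# pan: between housing-white and weight
row=gray[124]; print(row[195:330].tolist())
t=snapshot("top")
for n,z in (("box",.04),("mat",.004),("balance",.036)):
  o=nets.outline_of(t,n)[0]; c=max(cv2.findContours(o["mask"].astype(np.uint8),0,2)[0],key=len)[:,0]
  W=np.array([ray(t,q,z)[:2] for q in c],np.float32)*1000; print(n,cv2.minAreaRect(W),cv2.fitEllipse(W)[:2])
```

```text
plug 129 256.84496124031006 120.24806201550388 [ 0.5284084  -0.39557668]
dark 0.079 ((527.4773559570312, -396.0220947265625), 26.138395309448242) ((526.1166381835938, -395.552001953125), (45.78244400024414, 48.31402587890625))
dark 0.045 ((525.0004272460938, -397.3568115234375), 28.95060920715332) ((523.4933471679688, -396.8361511230469), (50.70820999145508, 53.51216506958008))
[203, 207, 207, 207, 205, 207, 207, 205, 207, 206, 206, 205, 206, 208, 206, 203, 183, 172, 167, 168, 165, 166, 167, 168, 166, 169, 167, 167, 168, 168, 168, 169, 167, 164, 154, 113, 75, 64, 64, 65, 67, 64, 66, 66, 67, 64, 67, 65, 68, 64, 66, 65, 66, 64, 66, 68, 79, 109, 130, 141, 147, 147, 145, 145, 147, 146, 129, 102, 75, 65, 63, 64, 65, 64, 63, 68, 67, 65, 67, 65, 68, 65, 63, 69, 64, 65, 63, 65, 93, 138, 165, 171, 170, 168, 168, 166, 163, 155, 150, 148, 144, 144, 142, 137, 140, 140, 160, 188, 204, 208, 208, 206, 207, 207, 206, 205, 209, 206, 205, 206, 199, 188, 166, 132, 104, 97, 98, 98, 101, 96, 100, 99, 99, 102, 101]
box ((600.9425048828125, -21.985519409179688), (146.376953125, 150.68775939941406), 81.21487426757812) ((601.26318359375, -22.002099990844727), (164.17343139648438, 176.53604125976562))
mat ((561.0303955078125, 383.6223449707031), (94.8836898803711, 97.37124633789062), 45.510406494140625) ((560.5328979492188, 384.2008972167969), (95.23953247070312, 97.23805236816406))
balance ((511.95172119140625, -393.24737548828125), (166.6119842529297, 147.6648406982422), 3.8154778480529785) ((507.6186218261719, -389.26531982421875), (159.4281005859375, 186.38687133789062))
```

Emit:
drive_tool(moves=[{"travel": [1.8, 0.3, -1.5], "rot": [0, 0, 0], "jaw": 1}, {"travel": [1.8, 0.3, -2.5], "rot": [0, 0, 0], "jaw": 1}, {"travel": [1.7, 0.2, -3.0], "rot": [0, 0, 0], "jaw": 1}, {"travel": [0, 0, -3.0], "rot": [0, 0, 0], "jaw": 1}, {"travel": [0, 0, -3.0], "rot": [0, 0, 0], "jaw": 1}, {"travel": [0, 0, -2.0], "rot": [0, 0, 0], "jaw": 1}, {"travel": [0, 0, -1.5], "rot": [0, 0, 0], "jaw": 1}, {"travel": [0, 0, -1.0], "rot": [0, 0, 0], "jaw": 1}, {"travel": [0, 0, -0.8], "rot": [0, 0, 0], "jaw": 1}, {"travel": [0, 0, -0.6], "rot": [0, 0, 0], "jaw": 1}, {"travel": [0, 0, -0.6], "rot": [0, 0, 0], "jaw": 1}, {"travel": [0, 0, 0], "rot": [0, 0, 0], "jaw": 1}, {"travel": [0, 0, 0], "rot": [0, 0, 0], "jaw": 1}])

```text
time_s: 4.0
eef_pos: [0.5286, -0.3977, 0.0577]
eef_rot: [[0.957, 0.292, 0.001], [0.292, -0.957, -0.0], [0.0, 0.001, -1.0]]
force: [-0.5, -0.3, 0.0]
grip_width: 1.0
```

Emit:
drive_tool(moves=[{"travel": [0, 0.1, -0.5], "rot": [0, 0, 0], "jaw": 1}, {"travel": [0, 0, -0.4], "rot": [0, 0, 0], "jaw": 1}, {"travel": [0, 0, 0], "rot": [0, 0, 0], "jaw": 0.75}, {"travel": [0, 0, 0], "rot": [0, 0, 0], "jaw": 0.6}, {"travel": [0, 0, 0], "rot": [0, 0, 0], "jaw": 0.4}, {"travel": [0, 0, 0], "rot": [0, 0, 0], "jaw": 0.3}, {"travel": [0, 0, 0], "rot": [0, 0, 0], "jaw": 0.3}, {"travel": [0, 0, 0], "rot": [0, 0, 0], "jaw": 0.3}])

```text
time_s: 4.67
eef_pos: [0.5285, -0.3967, 0.0489]
eef_rot: [[0.957, 0.292, 0.0], [0.292, -0.957, -0.0], [0.0, 0.0, -1.0]]
force: [-1.6, 0.6, 4.9]
grip_width: 0.61
```

Emit:
drive_tool(moves=[{"travel": [0, 0, 0.5], "rot": [0, 0, 0], "jaw": 0.3}, {"travel": [0, 0, 1.0], "rot": [0, 0, 0], "jaw": 0.3}, {"travel": [0, 0, 2.0], "rot": [0, 0, 0], "jaw": 0.3}, {"travel": [0, 0, 2.5], "rot": [0, 0, 0], "jaw": 0.3}, {"travel": [0, 0.5, 2.0], "rot": [0, 0, 0], "jaw": 0.3}, {"travel": [0, 1.5, 1.5], "rot": [0, 0, 0], "jaw": 0.3}, {"travel": [0.1, 2.5, 0.5], "rot": [0, 0, 0], "jaw": 0.3}, {"travel": [0.1, 3.5, 0], "rot": [0, 0, 0], "jaw": 0.3}, {"travel": [0.2, 4.0, 0], "rot": [0, 0, 0], "jaw": 0.3}, {"travel": [0.2, 4.0, 0], "rot": [0, 0, 0], "jaw": 0.3}, {"travel": [0.2, 4.0, 0], "rot": [0, 0, 0], "jaw": 0.3}, {"travel": [0.2, 4.0, 0], "rot": [0, 0, 0], "jaw": 0.3}, {"travel": [0.2, 4.0, 0], "rot": [0, 0, 0], "jaw": 0.3}, {"travel": [0.2, 4.0, 0], "rot": [0, 0, 0], "jaw": 0.3}, {"travel": [0.2, 4.0, 0], "rot": [0, 0, 0], "jaw": 0.3}, {"travel": [0.2, 4.0, 0], "rot": [0, 0, 0], "jaw": 0.3}, {"travel": [0.2, 4.0, 0], "rot": [0, 0, 0], "jaw": 0.3}, {"travel": [0.2, 4.0, 0], "rot": [0, 0, 0], "jaw": 0.3}])

```text
time_s: 6.17
eef_pos: [0.5493, 0.0853, 0.1482]
eef_rot: [[0.957, 0.292, -0.001], [0.292, -0.957, -0.0], [-0.001, -0.0, -1.0]]
force: [0.8, -0.1, -6.5]
grip_width: 0.608
```

Emit:
drive_tool(moves=[{"travel": [0.2, 4.0, 0], "rot": [0, 0, 0], "jaw": 0.3}, {"travel": [0.2, 4.0, 0], "rot": [0, 0, 0], "jaw": 0.3}, {"travel": [0.2, 4.0, 0], "rot": [0, 0, 0], "jaw": 0.3}, {"travel": [0.2, 4.0, 0], "rot": [0, 0, 0], "jaw": 0.3}, {"travel": [0.2, 4.0, 0], "rot": [0, 0, 0], "jaw": 0.3}, {"travel": [0.1, 3.5, -1], "rot": [0, 0, 0], "jaw": 0.3}, {"travel": [0, 3.0, -2], "rot": [0, 0, 0], "jaw": 0.3}, {"travel": [0, 2.0, -2.5], "rot": [0, 0, 0], "jaw": 0.3}, {"travel": [0, 1.4, -2.5], "rot": [0, 0, 0], "jaw": 0.3}, {"travel": [0, 0, -2], "rot": [0, 0, 0], "jaw": 0.3}, {"travel": [0, 0, -1.5], "rot": [0, 0, 0], "jaw": 0.3}, {"travel": [0, 0, -1.0], "rot": [0, 0, 0], "jaw": 0.3}, {"travel": [0, 0, -0.6], "rot": [0, 0, 0], "jaw": 0.3}, {"travel": [0, 0, -0.4], "rot": [0, 0, 0], "jaw": 0.3}, {"travel": [0, 0, -0.2], "rot": [0, 0, 0], "jaw": 0.3}, {"travel": [0, 0, -0.1], "rot": [0, 0, 0], "jaw": 0.3}, {"travel": [0, 0, 0], "rot": [0, 0, 0], "jaw": 0.3}])

```text
time_s: 7.58
eef_pos: [0.5621, 0.3825, 0.0112]
eef_rot: [[0.957, 0.291, 0.001], [0.291, -0.957, 0.001], [0.001, -0.0, -1.0]]
force: [0.4, -0.2, -5.4]
grip_width: 0.609
```

Emit:
drive_tool(moves=[{"travel": [0, 0, -0.2], "rot": [0, 0, 0], "jaw": 0.3}, {"travel": [0, 0, -0.1], "rot": [0, 0, 0], "jaw": 0.3}, {"travel": [0, 0, -0.1], "rot": [0, 0, 0], "jaw": 0.3}, {"travel": [0, 0, 0], "rot": [0, 0, 0], "jaw": 0.8}, {"travel": [0, 0, 0], "rot": [0, 0, 0], "jaw": 0.9}, {"travel": [0, 0, 0], "rot": [0, 0, 0], "jaw": 0.9}, {"travel": [0, 0, 1], "rot": [0, 0, 0], "jaw": 0.9}, {"travel": [0, 0, 2], "rot": [0, 0, 0], "jaw": 0.9}, {"travel": [0, 0, 3], "rot": [0, 0, 0], "jaw": 0.9}, {"travel": [0, 0, 3], "rot": [0, 0, 0], "jaw": 0.9}, {"travel": [0, -2, 3], "rot": [0, 0, 0], "jaw": 0.9}, {"travel": [0, -3, 2], "rot": [0, 0, 0], "jaw": 0.9}, {"travel": [0, -4, 1], "rot": [0, 0, 0], "jaw": 0.9}, {"travel": [0, -4, 1], "rot": [0, 0, 0], "jaw": 0.9}, {"travel": [0, -4, 1], "rot": [0, 0, 0], "jaw": 0.9}, {"travel": [0, -4, 1], "rot": [0, 0, 0], "jaw": 0.9}, {"travel": [0, -4, 1], "rot": [0, 0, 0], "jaw": 0.9}, {"travel": [0, -4, 1], "rot": [0, 0, 0], "jaw": 0.9}, {"travel": [0, -4, 1], "rot": [0, 0, 0], "jaw": 0.9}, {"travel": [0, -4, 1], "rot": [0, 0, 0], "jaw": 0.9}])

```text
time_s: 9.25
eef_pos: [0.5612, 0.0105, 0.2279]
eef_rot: [[0.957, 0.292, 0.002], [0.292, -0.957, 0.0], [0.002, 0.0, -1.0]]
force: [0.5, -0.1, 1.0]
grip_width: 0.899
```

Emit:
drive_tool(moves=[{"travel": [0, -2, 0], "rot": [0, 0, 0], "jaw": 0.9}, {"travel": [0, -1, 0], "rot": [0, 0, 0], "jaw": 0.9}, {"travel": [0, 0, 0], "rot": [0, 0, 0], "jaw": 0.9}, {"travel": [0, 0, 0], "rot": [0, 0, 0], "jaw": 0.9}, {"travel": [0, 0, 0], "rot": [0, 0, 0], "jaw": 0.9}])

```text
time_s: 9.67
eef_pos: [0.5613, -0.0146, 0.2261]
eef_rot: [[0.955, 0.295, -0.0], [0.295, -0.955, 0.002], [0.0, -0.002, -1.0]]
force: [-0.3, -0.1, 0.2]
grip_width: 0.9
```

```bash
python3 look.py w3.png jar:.064 box:.04 tin:.024 weight:.038
```

```text
t 9.6667 tcp [ 0.5613 -0.0146  0.2261] q [-0.11  0.39  0.07  1.99 -0.04  0.76 -1.28]
jar 0.72 [288. 124.] ell [607.4 -18. ] [151.3 151.8] rect [607.1 -18.1] [130.8 131.2] 81.3 circ [606.9 -18.4] 90.2
jar 0.61 [263. 126.] ell [611.  -10.9] [45.1 48.8] rect [611.2 -10.9] [48.  45.3] 17.2 circ [610.7 -10.7] 24.7
box 0.75 [289. 125.] ell [604.6 -19.9] [163.7 164.8] rect [604.6 -20.2] [141.8 142.7] 81.3 circ [604.6 -19.8] 98.2
tin 0.62 [ 97. 212.] ell [452.8 146.3] [58.6 71.8] rect [453.1 146.1] [58.2 70.9] 50.7 circ [452.7 145.3] 35.8
weight 0.71 [405. 238.] ell [ 536.1 -208.8] [52.3 71.3] rect [ 536.8 -208.9] [70.5 51.2] 56.0 circ [ 536.9 -208.9] 35.4
```

View pics/w3.png

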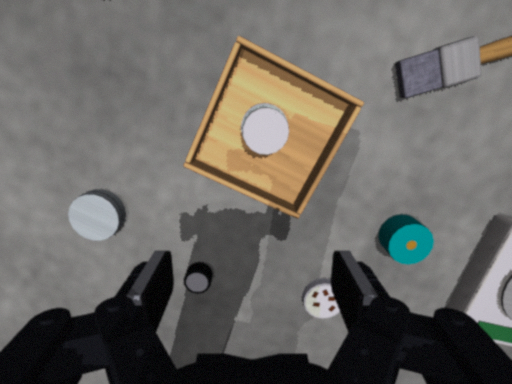

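The box centre is (0.605,-0.020). The fitted outline is 142 x 142 mm, which matches the given size. The jar's cap at (265,130) gives (0.611,-0.011). The turquoise decoy is at (407,240). I align the jaws with the box and descend on the jar.

Emit:
drive_tool(moves=[{"travel": [1.5, 0.1, 0], "rot": [0, 0, -6.5], "jaw": 0.82}, {"travel": [1.5, 0.1, -1], "rot": [0, 0, -6.5], "jaw": 0.82}, {"travel": [1.0, 0.1, -2], "rot": [0, 0, -6.5], "jaw": 0.82}, {"travel": [1.0, 0.1, -2.5], "rot": [0, 0, -6.5], "jaw": 0.82}, {"travel": [0, 0, -2.5], "rot": [0, 0, 0], "jaw": 0.82}, {"travel": [0, 0, -2.5], "rot": [0, 0, 0], "jaw": 0.82}, {"travel": [0, 0, -2], "rot": [0, 0, 0], "jaw": 0.82}, {"travel": [0, 0, -1], "rot": [0, 0, 0], "jaw": 0.82}, {"travel": [0, 0, 0], "rot": [0, 0, 0], "jaw": 0.82}, {"travel": [0, 0, 0], "rot": [0, 0, 0], "jaw": 0.82}, {"travel": [0, 0, 0], "rot": [0, 0, 0], "jaw": 0.82}], squeeze=40)

```text
time_s: 10.83
eef_pos: [0.6124, -0.0134, 0.0925]
eef_rot: [[0.988, -0.157, 0.002], [-0.157, -0.988, 0.0], [0.002, -0.0, -1.0]]
force: [0.3, -0.5, -0.5]
grip_width: 0.82
```

```bash
python3 look.py w4.png jar:.064
```

```text
t 10.8333 tcp [ 0.6124 -0.0134  0.0925] q [-0.15  0.64  0.14  1.97 -0.16  0.55 -1.62]
jar 0.76 [254. 223.] ell [616.6 -13.8] [43.9 61.2] rect [617.6 -14.1] [43.5 59.3] 81.0 circ [617.4 -14.1] 29.9
```

View pics/w4.png

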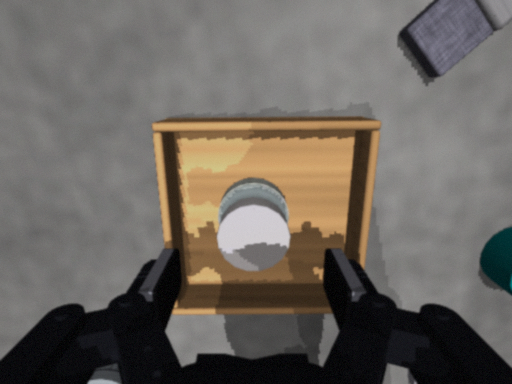

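Run:
```python
from h import *
s=telemetry.sense(); p=snapshot("wrist")
print(s["eef_pos"]); 
for uv in ((254,238),(254,206),(254,271),(218,238),(290,238)): print(uv,ray(p,uv,.064,s)[:2])
```

```text
[ 0.61253495 -0.01350687  0.09281374]
(254, 238) [ 0.60925721 -0.01352854]
(254, 206) [ 0.62956737 -0.01671285]
(254, 271) [ 0.58678445 -0.01000518]
(218, 238) [0.61266464 0.00798333]
(290, 238) [ 0.60585088 -0.03503345]
```

Emit:
drive_tool(moves=[{"travel": [-0.3, 0, -2], "rot": [0, 0, 0], "jaw": 0.82}, {"travel": [0, 0, -2], "rot": [0, 0, 0], "jaw": 0.82}, {"travel": [0, 0, -1.5], "rot": [0, 0, 0], "jaw": 0.82}, {"travel": [0, 0, -1], "rot": [0, 0, 0], "jaw": 0.82}, {"travel": [0, 0, -0.5], "rot": [0, 0, 0], "jaw": 0.82}, {"travel": [0, 0, -0.4], "rot": [0, 0, 0], "jaw": 0.75}, {"travel": [0, 0, 0], "rot": [0, 0, 0], "jaw": 0.65}, {"travel": [0, 0, 0], "rot": [0, 0, 0], "jaw": 0.5}, {"travel": [0, 0, 0], "rot": [0, 0, 0], "jaw": 0.4}, {"travel": [0, 0, 0], "rot": [0, 0, 0], "jaw": 0.3}, {"travel": [0, 0, 0], "rot": [0, 0, 0], "jaw": 0.3}, {"travel": [0, 0, 0], "rot": [0, 0, 0], "jaw": 0.3}])

```text
time_s: 11.98
eef_pos: [0.609, -0.0136, 0.018]
eef_rot: [[0.988, -0.157, 0.001], [-0.157, -0.988, -0.0], [0.001, -0.0, -1.0]]
force: [0.0, 0.1, 4.0]
grip_width: 0.563
```

Emit:
drive_tool(moves=[{"travel": [0, 0, 0.6], "rot": [0, 0, 0], "jaw": 0.3}, {"travel": [0, 0, 1.4], "rot": [0, 0, 0], "jaw": 0.3}, {"travel": [0, 0, 2.5], "rot": [0, 0, 0], "jaw": 0.3}, {"travel": [0, 0, 3], "rot": [0, 0, 0], "jaw": 0.3}, {"travel": [0, 0, 3], "rot": [0, 0, 0], "jaw": 0.3}, {"travel": [-0.5, -1, 2.5], "rot": [0, 0, 0], "jaw": 0.3}, {"travel": [-1, -2, 2], "rot": [0, 0, 0], "jaw": 0.3}, {"travel": [-1.2, -3, 1.5], "rot": [0, 0, 0], "jaw": 0.3}, {"travel": [-1.2, -3.5, 1.5], "rot": [0, 0, 0], "jaw": 0.3}, {"travel": [-1.2, -3.5, 1], "rot": [0, 0, 0], "jaw": 0.3}, {"travel": [-1.2, -3.5, 1], "rot": [0, 0, 0], "jaw": 0.3}, {"travel": [-1.2, -3.5, 0], "rot": [0, 0, 0], "jaw": 0.3}, {"travel": [-1.2, -3.5, 0], "rot": [0, 0, 0], "jaw": 0.3}, {"travel": [-1.2, -3.5, 0], "rot": [0, 0, 0], "jaw": 0.3}, {"travel": [-1.2, -3.5, 0], "rot": [0, 0, 0], "jaw": 0.3}, {"travel": [-1.2, -3, 0], "rot": [0, 0, 0], "jaw": 0.3}, {"travel": [-0.6, -2, 0], "rot": [0, 0, 0], "jaw": 0.3}, {"travel": [0, -1, 0], "rot": [0, 0, 0], "jaw": 0.3}, {"travel": [0, 0, 0], "rot": [0, 0, 0], "jaw": 0.3}, {"travel": [0, 0, 0], "rot": [0, 0, 0], "jaw": 0.3}])

```text
time_s: 13.65
eef_pos: [0.48, -0.3773, 0.2176]
eef_rot: [[0.988, -0.157, 0.001], [-0.157, -0.988, 0.001], [0.0, -0.001, -1.0]]
force: [0.4, 0.7, -1.6]
grip_width: 0.563
```

Emit:
drive_tool(moves=[{"travel": [0, 0, 0], "rot": [0, 0, 0], "jaw": 0.3}, {"travel": [0, 0, 0], "rot": [0, 0, 0], "jaw": 0.3}])

```text
time_s: 13.82
eef_pos: [0.4806, -0.3758, 0.2172]
eef_rot: [[0.988, -0.153, 0.0], [-0.153, -0.988, 0.002], [-0.0, -0.002, -1.0]]
force: [0.1, 0.2, -1.5]
grip_width: 0.565
```

```bash
python3 look.py w5.png jar:.25 balance:.036
```

```text
t 13.8167 tcp [ 0.4806 -0.3758  0.2172] q [ 0.44  0.47  0.21  1.89 -0.13  0.79 -1.  ]
jar 0.61 [251. 288.] ell [ 481.6 -375.1] [48.5 75.4] rect [ 484.3 -373.1] [70.2 49.6] 1.9 circ [ 484.  -375.2] 36.1
jar 0.31 [ 91. 244.] ell [ 513.8 -316.6] [17.3 20.2] rect [ 513.8 -316.6] [17.3 19.9] 29.0 circ [ 513.9 -316.6] 10.1
balance 0.75 [268. 125.] ell [ 516.4 -399. ] [161.6 185.2] rect [ 514.9 -397. ] [163.8 138. ] 2.9 circ [ 515.4 -397.5] 102.5
```

View pics/w5.png

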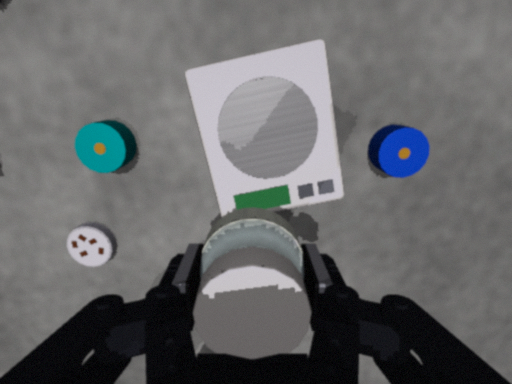

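Run:
```python
from h import *
s=telemetry.sense(); p=snapshot("wrist")
print(s["eef_pos"]); 
for uv in ((268,127.5),(218,127),(318,127),(268,77),(268,178)): print(uv,ray(p,uv,.045,s)[:2])
```

```text
[ 0.48007127 -0.37692816  0.21722952]
(268, 127.5) [ 0.52511283 -0.39920789]
(218, 127) [ 0.533247   -0.35033438]
(318, 127) [ 0.51794547 -0.44819322]
(268, 77) [ 0.57149274 -0.40570282]
(268, 178) [ 0.47392429 -0.39203957]
```

Emit:
drive_tool(moves=[{"travel": [1.5, -0.7, 0], "rot": [0, 0, 0], "jaw": 0.3}, {"travel": [1.5, -0.7, -1], "rot": [0, 0, 0], "jaw": 0.3}, {"travel": [1.4, -0.7, -2], "rot": [0, 0, 0], "jaw": 0.3}, {"travel": [0, 0, -2.5], "rot": [0, 0, 0], "jaw": 0.3}, {"travel": [0, 0, -2.5], "rot": [0, 0, 0], "jaw": 0.3}, {"travel": [0, 0, -2.5], "rot": [0, 0, 0], "jaw": 0.3}, {"travel": [0, 0, -2], "rot": [0, 0, 0], "jaw": 0.3}, {"travel": [0, 0, -1.5], "rot": [0, 0, 0], "jaw": 0.3}, {"travel": [0, 0, -1], "rot": [0, 0, 0], "jaw": 0.3}, {"travel": [0, 0, -0.4], "rot": [0, 0, 0], "jaw": 0.3}, {"travel": [0, 0, -0.2], "rot": [0, 0, 0], "jaw": 0.3}, {"travel": [0, 0, 0], "rot": [0, 0, 0], "jaw": 0.3}, {"travel": [0, 0, 0], "rot": [0, 0, 0], "jaw": 0.3}])

```text
time_s: 15.1
eef_pos: [0.524, -0.4, 0.0623]
eef_rot: [[0.988, -0.157, 0.002], [-0.157, -0.988, -0.001], [0.002, 0.001, -1.0]]
force: [0.3, -0.1, -1.6]
grip_width: 0.559
```

Emit:
drive_tool(moves=[{"travel": [0, 0.2, -0.2], "rot": [0, 0, 0], "jaw": 0.3}, {"travel": [0, 0, -0.1], "rot": [0, 0, 0], "jaw": 0.3}, {"travel": [0, 0, -0.1], "rot": [0, 0, 0], "jaw": 0.3}, {"travel": [0, 0, -0.1], "rot": [0, 0, 0], "jaw": 0.3}, {"travel": [0, 0, 0], "rot": [0, 0, 0], "jaw": 0.3}, {"travel": [0, 0, 0], "rot": [0, 0, 0], "jaw": 0.3}])

```text
time_s: 15.6
eef_pos: [0.5236, -0.3975, 0.0571]
eef_rot: [[0.988, -0.157, 0.0], [-0.157, -0.988, 0.0], [0.0, -0.0, -1.0]]
force: [-0.5, 1.3, 5.5]
grip_width: 0.566
```

Emit:
drive_tool(moves=[{"travel": [0, 0, 0], "rot": [0, 0, 0], "jaw": 0.6}, {"travel": [0, 0, 0], "rot": [0, 0, 0], "jaw": 0.7}, {"travel": [0, 0, 0], "rot": [0, 0, 0], "jaw": 0.85}, {"travel": [0, 0, 0], "rot": [0, 0, 0], "jaw": 1}, {"travel": [0, 0, 1], "rot": [0, 0, 0], "jaw": 1}, {"travel": [0, 0, 2], "rot": [0, 0, 0], "jaw": 1}, {"travel": [0, 0, 3], "rot": [0, 0, 0], "jaw": 1}, {"travel": [0, 0, 4], "rot": [0, 0, 0], "jaw": 1}, {"travel": [0, 0, 4], "rot": [0, 0, 0], "jaw": 1}, {"travel": [0, 0, 2], "rot": [0, 0, 0], "jaw": 1}, {"travel": [0, 2, 1], "rot": [0, 0, 0], "jaw": 1}, {"travel": [0, 4, 0], "rot": [0, 0, 0], "jaw": 1}, {"travel": [0, 4.1, 0], "rot": [0, 0, 0], "jaw": 1}, {"travel": [0, 4.1, 0], "rot": [0, 0, 0], "jaw": 1}, {"travel": [0, 4.1, 0], "rot": [0, 0, 0], "jaw": 1}, {"travel": [0, 4.1, 0], "rot": [0, 0, 0], "jaw": 1}, {"travel": [0, 4.1, 0], "rot": [0, 0, 0], "jaw": 1}, {"travel": [0, 4.1, 0], "rot": [0, 0, 0], "jaw": 1}, {"travel": [0, 4.1, 0], "rot": [0, 0, 0], "jaw": 1}, {"travel": [0, 4.1, 0], "rot": [0, 0, 0], "jaw": 1}], squeeze=70)

```text
time_s: 17.27
eef_pos: [0.5231, -0.0078, 0.2272]
eef_rot: [[0.987, -0.158, 0.001], [-0.158, -0.987, 0.0], [0.001, -0.0, -1.0]]
force: [1.3, -0.4, -0.9]
grip_width: 1.0
```

Emit:
drive_tool(moves=[{"travel": [0.2, 4.1, 0], "rot": [0, 0, 0], "jaw": 1}, {"travel": [0.2, 4.1, 0], "rot": [0, 0, 0], "jaw": 1}, {"travel": [0.2, 4.1, 0], "rot": [0, 0, 0], "jaw": 1}, {"travel": [0.2, 4.1, 0], "rot": [0, 0, 0], "jaw": 1}, {"travel": [0, 4.1, 0], "rot": [0, 0, 0], "jaw": 1}, {"travel": [0, 4.1, 0], "rot": [0, 0, 0], "jaw": 1}, {"travel": [0, 4.1, 0], "rot": [0, 0, 0], "jaw": 1}, {"travel": [0, 4.1, 0], "rot": [0, 0, 0], "jaw": 1}, {"travel": [0, 3, 0], "rot": [0, 0, 0], "jaw": 1}, {"travel": [0, 2, 0], "rot": [0, 0, 0], "jaw": 1}, {"travel": [0, 0, 0], "rot": [0, 0, 0], "jaw": 1}, {"travel": [0, 0, 0], "rot": [0, 0, 0], "jaw": 1}, {"travel": [0, 0, 0], "rot": [0, 0, 0], "jaw": 1}])

```text
time_s: 18.35
eef_pos: [0.5316, 0.3669, 0.2265]
eef_rot: [[0.987, -0.159, 0.0], [-0.159, -0.987, -0.001], [0.0, 0.001, -1.0]]
force: [-0.2, -0.4, 0.4]
grip_width: 0.997
```

```bash
python3 look.py w6.png weight:.038 mat:.004
python3 - <<'E'
from h import *
c=snapshot("scene"); save(c,"s2.png",(150,60,350,240),3)
E
```

```text
t 18.35 tcp [0.5316 0.3669 0.2265] q [-0.76  0.5   0.13  1.8  -0.08  0.85 -2.33]
weight 0.75 [229. 148.] ell [563.4 383.4] [53.1 55.7] rect [563.2 383.8] [53.2 55. ] 80.9 circ [563. 383.] 28.3
mat 0.96 [229. 118.] ell [562.8 385.2] [97.5 98.6] rect [562.9 384.9] [98.1 97.9] 6.2 circ [562.8 386.1] 50.5
```

View pics/s2.png

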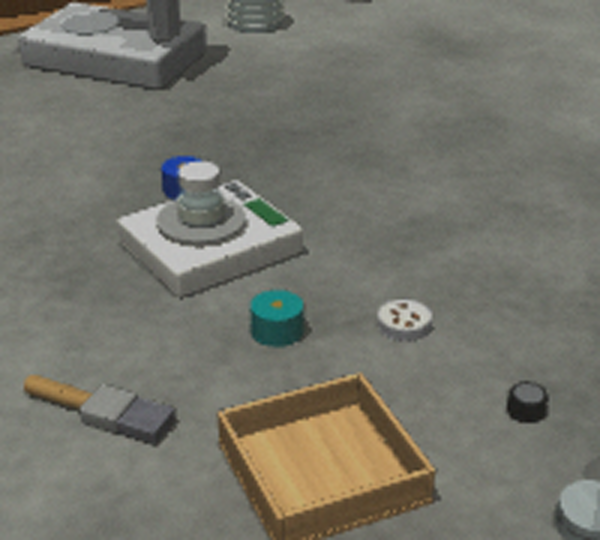

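The jar stands upright on the pan at about (200,195) in the crop, and the box is empty. The weight on the mat is at (0.563,0.383), so I pick it up there.

Emit:
drive_tool(moves=[{"travel": [1.5, 0.8, -1], "rot": [0, 0, 0], "jaw": 1}, {"travel": [1.6, 0.8, -2], "rot": [0, 0, 0], "jaw": 1}, {"travel": [0, 0, -3], "rot": [0, 0, 0], "jaw": 1}, {"travel": [0, 0, -3.5], "rot": [0, 0, 0], "jaw": 1}, {"travel": [0, 0, -3.5], "rot": [0, 0, 0], "jaw": 1}, {"travel": [0, 0, -3], "rot": [0, 0, 0], "jaw": 1}, {"travel": [0, 0, -2.5], "rot": [0, 0, 0], "jaw": 1}, {"travel": [0, 0, -1.5], "rot": [0, 0, 0], "jaw": 1}, {"travel": [0, 0, -1], "rot": [0, 0, 0], "jaw": 1}, {"travel": [0, 0, -0.5], "rot": [0, 0, 0], "jaw": 1}, {"travel": [0, 0, -0.4], "rot": [0, 0, 0], "jaw": 0.8}, {"travel": [0, 0, 0], "rot": [0, 0, 0], "jaw": 0.6}, {"travel": [0, 0, 0], "rot": [0, 0, 0], "jaw": 0.4}, {"travel": [0, 0, 0], "rot": [0, 0, 0], "jaw": 0.3}, {"travel": [0, 0, 0], "rot": [0, 0, 0], "jaw": 0.3}, {"travel": [0, 0, 0], "rot": [0, 0, 0], "jaw": 0.3}])

```text
time_s: 19.88
eef_pos: [0.5633, 0.3839, 0.0091]
eef_rot: [[0.987, -0.158, 0.001], [-0.158, -0.987, -0.0], [0.001, -0.0, -1.0]]
force: [-0.9, -2.9, 7.9]
grip_width: 0.608
```

Emit:
drive_tool(moves=[{"travel": [0, 0, 0.5], "rot": [0, 0, 0], "jaw": 0.3}, {"travel": [0, 0, 1.5], "rot": [0, 0, 0], "jaw": 0.3}, {"travel": [0, 0, 2.5], "rot": [0, 0, 0], "jaw": 0.3}, {"travel": [0, 0, 3], "rot": [0, 0, 0], "jaw": 0.3}, {"travel": [0, -0.4, 2.5], "rot": [0, 0, 0], "jaw": 0.3}, {"travel": [0, -2, 1], "rot": [0, 0, 0], "jaw": 0.3}, {"travel": [0, -3, 0], "rot": [0, 0, 0], "jaw": 0.3}, {"travel": [0, -4, 0], "rot": [0, 0, 0], "jaw": 0.3}, {"travel": [0, -4, 0], "rot": [0, 0, 0], "jaw": 0.3}, {"travel": [0.5, -4, 0], "rot": [0, 0, 0], "jaw": 0.3}, {"travel": [0.6, -4, 0], "rot": [0, 0, 0], "jaw": 0.3}, {"travel": [0.6, -4, 0], "rot": [0, 0, 0], "jaw": 0.3}, {"travel": [0.6, -4, 0], "rot": [0, 0, 0], "jaw": 0.3}, {"travel": [0.6, -4, 0], "rot": [0, 0, 0], "jaw": 0.3}, {"travel": [0.6, -3, 0], "rot": [0, 0, 0], "jaw": 0.3}, {"travel": [0.4, -2.5, 0], "rot": [0, 0, 0], "jaw": 0.3}, {"travel": [0.2, -1.5, 0], "rot": [0, 0, 0], "jaw": 0.3}, {"travel": [0, 0, 0], "rot": [0, 0, 0], "jaw": 0.3}, {"travel": [0, 0, 0], "rot": [0, 0, 0], "jaw": 0.3}])

```text
time_s: 21.47
eef_pos: [0.6029, -0.0211, 0.1177]
eef_rot: [[0.987, -0.16, -0.0], [-0.16, -0.987, -0.0], [0.0, 0.0, -1.0]]
force: [0.3, 1.1, -6.5]
grip_width: 0.609
```

```bash
python3 look.py w7.png box:.04
```

```text
t 21.4667 tcp [ 0.6029 -0.0211  0.1177] q [-0.08  0.59  0.05  1.97 -0.05  0.58 -1.72]
box 0.88 [253. 165.] ell [621.9 -24.4] [132.1 169.9] rect [616.5 -22.6] [142.5 121.4] 80.8 circ [614.6 -22. ] 91.8
```

View pics/w7.png

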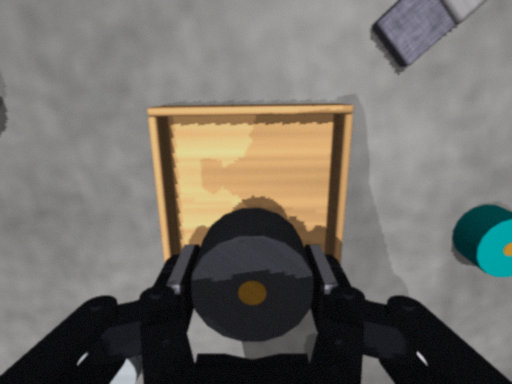

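Emit:
drive_tool(moves=[{"travel": [0.2, 0, -1], "rot": [0, 0, 0], "jaw": 0.3}, {"travel": [0, 0, -2.5], "rot": [0, 0, 0], "jaw": 0.3}, {"travel": [0, 0, -2.5], "rot": [0, 0, 0], "jaw": 0.3}, {"travel": [0, 0, -2], "rot": [0, 0, 0], "jaw": 0.3}, {"travel": [0, 0, -1.2], "rot": [0, 0, 0], "jaw": 0.3}, {"travel": [0, 0, -0.7], "rot": [0, 0, 0], "jaw": 0.3}, {"travel": [0, 0, -0.3], "rot": [0, 0, 0], "jaw": 0.3}, {"travel": [0, 0, -0.2], "rot": [0, 0, 0], "jaw": 0.3}, {"travel": [0, 0, -0.1], "rot": [0, 0, 0], "jaw": 0.3}, {"travel": [0, 0, -0.1], "rot": [0, 0, 0], "jaw": 0.3}, {"travel": [0, 0, 0], "rot": [0, 0, 0], "jaw": 0.3}, {"travel": [0, 0, 0], "rot": [0, 0, 0], "jaw": 0.3}])

```text
time_s: 22.57
eef_pos: [0.6058, -0.0196, 0.012]
eef_rot: [[0.988, -0.157, 0.001], [-0.157, -0.988, 0.0], [0.001, -0.0, -1.0]]
force: [1.5, -0.7, -5.5]
grip_width: 0.605
```

Emit:
drive_tool(moves=[{"travel": [0, 0, -0.1], "rot": [0, 0, 0], "jaw": 0.3}, {"travel": [0, 0, -0.1], "rot": [0, 0, 0], "jaw": 0.3}, {"travel": [0, 0, 0], "rot": [0, 0, 0], "jaw": 0.7}, {"travel": [0, 0, 0], "rot": [0, 0, 0], "jaw": 0.8}, {"travel": [0, 0, 0], "rot": [0, 0, 0], "jaw": 0.8}, {"travel": [0, 0, 1], "rot": [0, 0, 0], "jaw": 0.8}, {"travel": [0, 0, 2.5], "rot": [0, 0, 0], "jaw": 0.8}, {"travel": [0, 0, 3.5], "rot": [0, 0, 0], "jaw": 0.8}, {"travel": [0, 0, 4], "rot": [0, 0, 0], "jaw": 0.9}, {"travel": [-1, 1, 3.5], "rot": [0, 0, 0], "jaw": 1}, {"travel": [-2, 2, 2.5], "rot": [0, 0, 0], "jaw": 1}, {"travel": [-2.5, 2.5, 1], "rot": [0, 0, 0], "jaw": 1}, {"travel": [-2.5, 2.7, 0], "rot": [0, 0, 0], "jaw": 1}, {"travel": [-2.5, 2.7, 0], "rot": [0, 0, 0], "jaw": 1}, {"travel": [-2.5, 2.7, 0], "rot": [0, 0, 0], "jaw": 1}, {"travel": [-2.5, 2.0, 0], "rot": [0, 0, 0], "jaw": 1}, {"travel": [-1.5, 1.0, 0], "rot": [0, 0, 0], "jaw": 1}, {"travel": [0, 0, 0], "rot": [0, 0, 0], "jaw": 1}, {"travel": [0, 0, 0], "rot": [0, 0, 0], "jaw": 1}, {"travel": [0, 0, 0], "rot": [0, 0, 0], "jaw": 1}])

```text
time_s: 24.23
eef_pos: [0.4365, 0.1461, 0.19]
eef_rot: [[0.987, -0.158, 0.002], [-0.158, -0.987, 0.0], [0.002, -0.001, -1.0]]
force: [-0.1, -0.0, 0.4]
grip_width: 1.001
```

```bash
python3 look.py w8.png tin:.024 weight:.04 box:.04
```

```text
t 24.2333 tcp [0.4365 0.1461 0.19  ] q [-0.47  0.33  0.06  2.23 -0.03  0.58 -2.12]
tin 0.86 [246. 161.] ell [448.9 149.6] [57.6 60.8] rect [449.6 149.5] [57.8 60.5] 80.9 circ [449.5 149.5] 30.9
box 0.68 [410.  24.] ell [550.3  -3.2] [ 47.9 176.1] rect [547.7  -6.8] [150.5  38.2] 80.9 circ [550.7  -6.7] 76.4
```

View pics/w8.png

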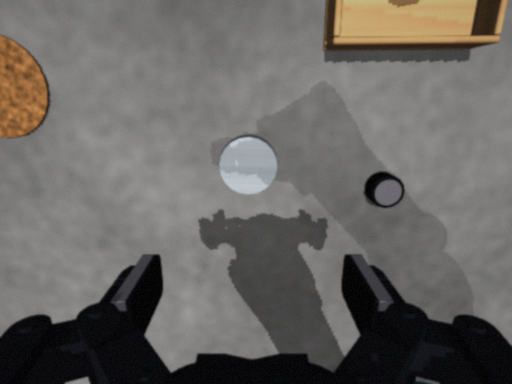

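The tin is at (248,165), which gives (0.4475,0.149). The loupe at (384,189) is well clear.

Emit:
drive_tool(moves=[{"travel": [0.6, 0.2, -1.5], "rot": [0, 0, 0], "jaw": 1}, {"travel": [0.5, 0.1, -3], "rot": [0, 0, 0], "jaw": 1}, {"travel": [0, 0, -3.5], "rot": [0, 0, 0], "jaw": 1}, {"travel": [0, 0, -3.5], "rot": [0, 0, 0], "jaw": 1}, {"travel": [0, 0, -3], "rot": [0, 0, 0], "jaw": 1}, {"travel": [0, 0, -2], "rot": [0, 0, 0], "jaw": 1}, {"travel": [0, 0, -1.1], "rot": [0, 0, 0], "jaw": 1}, {"travel": [0, 0, -0.7], "rot": [0, 0, 0], "jaw": 1}, {"travel": [0, 0, -0.4], "rot": [0, 0, 0], "jaw": 0.9}, {"travel": [0, 0, 0], "rot": [0, 0, 0], "jaw": 0.75}, {"travel": [0, 0, 0], "rot": [0, 0, 0], "jaw": 0.6}, {"travel": [0, 0, 0], "rot": [0, 0, 0], "jaw": 0.4}, {"travel": [0, 0, 0], "rot": [0, 0, 0], "jaw": 0.4}, {"travel": [0, 0, 0], "rot": [0, 0, 0], "jaw": 0.4}], squeeze=40)

```text
time_s: 25.6
eef_pos: [0.447, 0.1498, 0.0032]
eef_rot: [[0.988, -0.157, 0.002], [-0.157, -0.988, 0.001], [0.002, -0.001, -1.0]]
force: [-0.2, 0.1, 5.0]
grip_width: 0.689
```

Emit:
drive_tool(moves=[{"travel": [0, 0, 0.6], "rot": [0, 0, 0], "jaw": 0.4}, {"travel": [0, 0, 1.4], "rot": [0, 0, 0], "jaw": 0.4}, {"travel": [0, 0, 2.5], "rot": [0, 0, 0], "jaw": 0.4}, {"travel": [0, 0, 3], "rot": [0, 0, 0], "jaw": 0.4}, {"travel": [0.3, -0.4, 3], "rot": [0, 0, 0], "jaw": 0.4}, {"travel": [1, -1.5, 3], "rot": [0, 0, 0], "jaw": 0.4}, {"travel": [1.5, -2.3, 2.5], "rot": [0, 0, 0], "jaw": 0.4}, {"travel": [2, -3, 1.5], "rot": [0, 0, 0], "jaw": 0.4}, {"travel": [2, -3, 0.5], "rot": [0, 0, 0], "jaw": 0.4}, {"travel": [2, -3, 0], "rot": [0, 0, 0], "jaw": 0.4}, {"travel": [1.5, -2, 0], "rot": [0, 0, 0], "jaw": 0.4}, {"travel": [0.5, -1, 0], "rot": [0, 0, 0], "jaw": 0.4}, {"travel": [0, 0, 0], "rot": [0, 0, 0], "jaw": 0.4}, {"travel": [0, 0, 0], "rot": [0, 0, 0], "jaw": 0.4}, {"travel": [0, 0, 0], "rot": [0, 0, 0], "jaw": 0.4}])

```text
time_s: 26.85
eef_pos: [0.5526, -0.0104, 0.1819]
eef_rot: [[0.988, -0.155, -0.002], [-0.155, -0.988, 0.001], [-0.003, -0.001, -1.0]]
force: [0.3, -0.9, -1.2]
grip_width: 0.687
```

```bash
python3 look.py w9.png weight:.04 box:.04
```

```text
t 26.85 tcp [ 0.5526 -0.0104  0.1819] q [-0.1   0.44  0.05  2.04 -0.04  0.66 -1.75]
weight 0.84 [250. 126.] ell [605.7 -18.2] [52.7 53.6] rect [605.8 -18.3] [52.6 53.7] 55.6 circ [605.5 -18.3] 27.3
weight 0.6 [467. 163.] ell [ 537.5 -208.1] [51.7 73.3] rect [ 538.5 -208. ] [71.1 51.7] 57.1 circ [ 537.3 -207.4] 36.0
box 0.95 [259.  95.] ell [594.4 -19. ] [154.9 209.1] rect [604.5 -20.6] [143.1 141.7] 81.1 circ [604.4 -20.5] 98.4
```

View pics/w9.png

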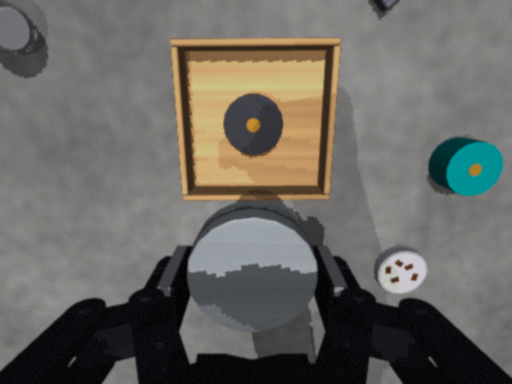

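Run:
```python
from h import *
s=telemetry.sense(); p=snapshot("wrist"); print(s["eef_pos"])
print("tin",ray(p,(252,273),s["eef_pos"][2]+.021,s)); print("plug",ray(p,(252.5,125),.04,s)); print("dish",ray(p,(402,271),.014,s))
```

```text
[ 0.5532322  -0.01040702  0.18209772]
tin [ 0.55685819 -0.0103204   0.20309772]
plug [ 0.60562768 -0.01824634  0.04      ]
dish [ 0.41638917 -0.16096851  0.014     ]
```

Emit:
drive_tool(moves=[{"travel": [1.5, -0.2, -1], "rot": [0, 0, 0], "jaw": 0.4}, {"travel": [2, -0.3, -2], "rot": [0, 0, 0], "jaw": 0.4}, {"travel": [1.5, -0.3, -2.5], "rot": [0, 0, 0], "jaw": 0.4}, {"travel": [0, 0, -2.5], "rot": [0, 0, 0], "jaw": 0.4}, {"travel": [0, 0, -2.5], "rot": [0, 0, 0], "jaw": 0.4}, {"travel": [0, 0, -1.5], "rot": [0, 0, 0], "jaw": 0.4}, {"travel": [0, 0, -1], "rot": [0, 0, 0], "jaw": 0.4}, {"travel": [0, 0, -0.5], "rot": [0, 0, 0], "jaw": 0.4}, {"travel": [0, 0, -0.2], "rot": [0, 0, 0], "jaw": 0.4}, {"travel": [0, 0, 0], "rot": [0, 0, 0], "jaw": 0.4}, {"travel": [0, 0, 0], "rot": [0, 0, 0], "jaw": 0.4}])

```text
time_s: 27.97
eef_pos: [0.6051, -0.0204, 0.0463]
eef_rot: [[0.988, -0.157, 0.002], [-0.157, -0.988, 0.0], [0.002, -0.0, -1.0]]
force: [0.3, 0.4, -1.6]
grip_width: 0.684
```

Emit:
drive_tool(moves=[{"travel": [-0.1, 0.2, -0.1], "rot": [0, 0, 0], "jaw": 0.4}, {"travel": [0, 0, -0.1], "rot": [0, 0, 0], "jaw": 0.4}, {"travel": [0, 0, -0.1], "rot": [0, 0, 0], "jaw": 0.4}, {"travel": [0, 0, 0], "rot": [0, 0, 0], "jaw": 0.4}, {"travel": [0, 0, 0], "rot": [0, 0, 0], "jaw": 0.4}])

```text
time_s: 28.38
eef_pos: [0.6037, -0.0182, 0.0433]
eef_rot: [[0.988, -0.157, 0.001], [-0.157, -0.988, 0.0], [0.001, -0.001, -1.0]]
force: [-1.4, -0.3, 5.3]
grip_width: 0.687
```

Contact is made. I release and go to the dish.

Emit:
drive_tool(moves=[{"travel": [0, 0, 0], "rot": [0, 0, 0], "jaw": 0.75}, {"travel": [0, 0, 0], "rot": [0, 0, 0], "jaw": 0.9}, {"travel": [0, 0, 0], "rot": [0, 0, 0], "jaw": 1}, {"travel": [0, 0, 0.8], "rot": [0, 0, 0], "jaw": 1}, {"travel": [0, 0, 2], "rot": [0, 0, 0], "jaw": 1}, {"travel": [0, 0, 3], "rot": [0, 0, 0], "jaw": 1}, {"travel": [0, 0, 4], "rot": [0, 0, 0], "jaw": 1}, {"travel": [-1, -1, 2.5], "rot": [0, 0, 0], "jaw": 1}, {"travel": [-2, -1.5, 1], "rot": [0, 0, 0], "jaw": 1}, {"travel": [-2.5, -2, 0], "rot": [0, 0, 0], "jaw": 1}, {"travel": [-2.5, -2, 0], "rot": [0, 0, 0], "jaw": 1}, {"travel": [-2.5, -2, 0], "rot": [0, 0, 0], "jaw": 1}, {"travel": [-2.5, -2, 0], "rot": [0, 0, 0], "jaw": 1}, {"travel": [-2.5, -2, 0], "rot": [0, 0, 0], "jaw": 1}, {"travel": [-2, -1.2, 0], "rot": [0, 0, 0], "jaw": 1}, {"travel": [-0.5, 0, 0], "rot": [0, 0, 0], "jaw": 1}, {"travel": [0, 0, 0], "rot": [0, 0, 0], "jaw": 1}, {"travel": [0, 0, 0], "rot": [0, 0, 0], "jaw": 1}, {"travel": [0, 0, 0], "rot": [0, 0, 0], "jaw": 1}])

```text
time_s: 29.97
eef_pos: [0.4253, -0.1548, 0.1757]
eef_rot: [[0.988, -0.155, 0.002], [-0.155, -0.988, -0.0], [0.002, -0.0, -1.0]]
force: [0.9, -0.2, 0.1]
grip_width: 0.999
```

```bash
python3 look.py w10.png dish:.014 weight:.034 loupe:.022
python3 - <<'E'
from h import *
t=snapshot("top"); im=cv2.imread("pics/w10.png"); a=cv2.resize(t["pixels"][150:230,210:310,::-1],(480,384),interpolation=cv2.INTER_CUBIC)
cv2.imwrite("pics/c10.png",cv2.resize(np.hstack([im,a]),(798,309)))
E
```

```text
t 29.9667 tcp [ 0.4253 -0.1548  0.1757] q [ 0.21  0.34  0.05  2.26 -0.03  0.54 -1.44]
dish 0.66 [257. 186.] ell [ 415.  -160.5] [54.4 56.5] rect [ 415.  -161.1] [54.1 56. ] 81.1 circ [ 415.  -161.1] 28.8
dish 0.32 [105. 224.] ell [398.    9.1] [35.2 47.7] rect [398.5   8.8] [35.1 47.7] 29.2 circ [398.7   8.9] 24.0
weight 0.9 [82. 20.] ell [582.  -38.5] [14.4 47.9] rect [582.4 -38.8] [16.9 40.2] 39.6 circ [584.8 -36.7] 20.7
weight 0.82 [311.  51.] ell [ 529.8 -219.4] [52.3 56.4] rect [ 530.3 -219.6] [55.2 53.4] 82.5 circ [ 529.6 -219. ] 28.4
loupe 0.95 [106. 225.] ell [400.4   4.9] [35.3 46.7] rect [401.    4.9] [34.7 46.7] 34.8 circ [401.    4.9] 23.4
```

View pics/c10.png

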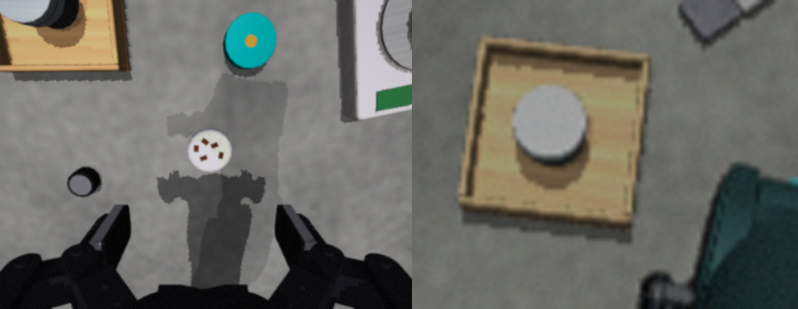

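The right crop shows the tin sitting flat on the weight in the box. The dish is at (415,-161) mm.

Emit:
drive_tool(moves=[{"travel": [-0.5, -0.3, -1.5], "rot": [0, 0, 0], "jaw": 1}, {"travel": [-0.5, -0.3, -3], "rot": [0, 0, 0], "jaw": 1}, {"travel": [0, 0, -3.5], "rot": [0, 0, 0], "jaw": 1}, {"travel": [0, 0, -3.5], "rot": [0, 0, 0], "jaw": 1}, {"travel": [0, 0, -2.5], "rot": [0, 0, 0], "jaw": 0.85}, {"travel": [0, 0, -1.5], "rot": [0, 0, 0], "jaw": 0.85}, {"travel": [0, 0, -0.8], "rot": [0, 0, 0], "jaw": 0.85}, {"travel": [0, 0, -0.7], "rot": [0, 0, 0], "jaw": 0.8}, {"travel": [0, 0, -0.4], "rot": [0, 0, 0], "jaw": 0.75}, {"travel": [0, 0, 0], "rot": [0, 0, 0], "jaw": 0.75}, {"travel": [0, 0, 0], "rot": [0, 0, 0], "jaw": 0.75}, {"travel": [0, 0, 0], "rot": [0, 0, 0], "jaw": 0.75}])

```text
time_s: 31.22
eef_pos: [0.4139, -0.1617, 0.0021]
eef_rot: [[0.988, -0.157, 0.002], [-0.157, -0.988, -0.001], [0.002, 0.0, -1.0]]
force: [-0.4, 0.1, -0.1]
grip_width: 0.75
```

Emit:
drive_tool(moves=[{"travel": [0.1, 0, -0.2], "rot": [0, 0, 0], "jaw": 0.75}, {"travel": [0, 0, -0.1], "rot": [0, 0, 0], "jaw": 0.72}, {"travel": [0, 0, 0], "rot": [0, 0, 0], "jaw": 0.6}, {"travel": [0, 0, 0], "rot": [0, 0, 0], "jaw": 0.5}, {"travel": [0, 0, 0], "rot": [0, 0, 0], "jaw": 0.4}, {"travel": [0, 0, 0], "rot": [0, 0, 0], "jaw": 0.4}, {"travel": [0, 0, 0], "rot": [0, 0, 0], "jaw": 0.4}], squeeze=30)

```text
time_s: 31.8
eef_pos: [0.4148, -0.1616, -0.0011]
eef_rot: [[0.988, -0.157, 0.001], [-0.157, -0.988, -0.0], [0.001, 0.0, -1.0]]
force: [0.8, -0.2, 5.9]
grip_width: 0.637
```

Emit:
drive_tool(moves=[{"travel": [0, 0, 0.6], "rot": [0, 0, 0], "jaw": 0.4}, {"travel": [0, 0, 1.4], "rot": [0, 0, 0], "jaw": 0.4}, {"travel": [0, 0, 2.5], "rot": [0, 0, 0], "jaw": 0.4}, {"travel": [0, 0, 3], "rot": [0, 0, 0], "jaw": 0.4}, {"travel": [0.3, 0.4, 3], "rot": [0, 0, 0], "jaw": 0.4}, {"travel": [1, 1.2, 3], "rot": [0, 0, 0], "jaw": 0.4}, {"travel": [1.5, 1.5, 2.5], "rot": [0, 0, 0], "jaw": 0.4}, {"travel": [2, 2, 1.5], "rot": [0, 0, 0], "jaw": 0.4}, {"travel": [2, 2.5, 0.5], "rot": [0, 0, 0], "jaw": 0.4}, {"travel": [2, 2.5, 0], "rot": [0, 0, 0], "jaw": 0.4}, {"travel": [2, 2.5, 0], "rot": [0, 0, 0], "jaw": 0.4}, {"travel": [2, 1.5, 0], "rot": [0, 0, 0], "jaw": 0.4}, {"travel": [1, 1, 0], "rot": [0, 0, 0], "jaw": 0.4}, {"travel": [0, 0, 0], "rot": [0, 0, 0], "jaw": 0.4}, {"travel": [0, 0, 0], "rot": [0, 0, 0], "jaw": 0.4}, {"travel": [0, 0, 0], "rot": [0, 0, 0], "jaw": 0.4}])

```text
time_s: 33.13
eef_pos: [0.5504, -0.0123, 0.178]
eef_rot: [[0.987, -0.159, -0.003], [-0.159, -0.987, -0.001], [-0.002, 0.002, -1.0]]
force: [-0.6, -1.5, -0.1]
grip_width: 0.641
```

```bash
python3 look.py w11.png tin:.064 box:.04 dish:.19
```

```text
t 33.1333 tcp [ 0.5504 -0.0123  0.178 ] q [-0.11  0.45  0.06  2.05 -0.04  0.65 -1.75]
tin 0.83 [248. 125.] ell [605.  -17.3] [58.4 58.6] rect [604.9 -17.6] [58.7 58.2] 34.8 circ [604.9 -17.3] 29.8
box 0.63 [260.  89.] ell [605.4 -21.7] [163.4 177.2] rect [604.6 -20.4] [141.2 141.6] 81.5 circ [604.6 -20.9] 97.7
dish 0.87 [250. 266.] ell [549.5 -11.2] [55.5 61.2] rect [550.1 -11.4] [55.7 60.3] 80.6 circ [550.  -11.5] 30.8
```

View pics/w11.png

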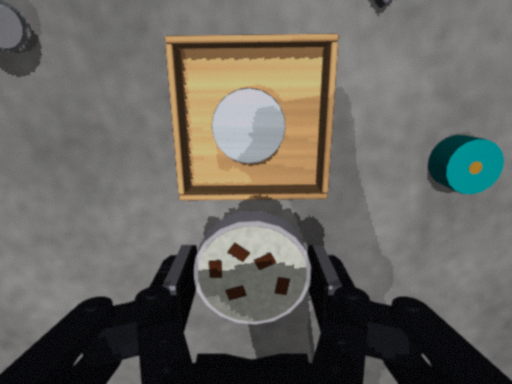

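Emit:
drive_tool(moves=[{"travel": [1.5, -0.2, -1], "rot": [0, 0, 0], "jaw": 0.4}, {"travel": [2, -0.2, -2], "rot": [0, 0, 0], "jaw": 0.4}, {"travel": [1.8, -0.2, -2.5], "rot": [0, 0, 0], "jaw": 0.4}, {"travel": [0, 0, -2.5], "rot": [0, 0, 0], "jaw": 0.4}, {"travel": [0, 0, -1.5], "rot": [0, 0, 0], "jaw": 0.4}, {"travel": [0, 0, -1], "rot": [0, 0, 0], "jaw": 0.4}, {"travel": [0, 0, -0.5], "rot": [0, 0, 0], "jaw": 0.4}, {"travel": [0, 0, -0.2], "rot": [0, 0, 0], "jaw": 0.4}, {"travel": [0, 0, 0], "rot": [0, 0, 0], "jaw": 0.4}, {"travel": [0, 0, 0], "rot": [0, 0, 0], "jaw": 0.4}])

```text
time_s: 34.17
eef_pos: [0.6059, -0.0166, 0.0673]
eef_rot: [[0.988, -0.158, 0.002], [-0.158, -0.988, 0.0], [0.002, -0.0, -1.0]]
force: [0.5, 0.6, -0.6]
grip_width: 0.638
```

Emit:
drive_tool(moves=[{"travel": [-0.1, -0.1, -0.2], "rot": [0, 0, 0], "jaw": 0.4}, {"travel": [0, 0, -0.1], "rot": [0, 0, 0], "jaw": 0.4}, {"travel": [0, 0, -0.1], "rot": [0, 0, 0], "jaw": 0.4}, {"travel": [0, 0, 0], "rot": [0, 0, 0], "jaw": 0.4}, {"travel": [0, 0, 0], "rot": [0, 0, 0], "jaw": 0.4}])

```text
time_s: 34.58
eef_pos: [0.6046, -0.0177, 0.063]
eef_rot: [[0.988, -0.157, 0.001], [-0.157, -0.988, -0.0], [0.001, -0.0, -1.0]]
force: [-1.1, 0.3, 5.4]
grip_width: 0.634
```

Emit:
drive_tool(moves=[{"travel": [0, 0, 0], "rot": [0, 0, 0], "jaw": 0.7}, {"travel": [0, 0, 0], "rot": [0, 0, 0], "jaw": 0.85}, {"travel": [0, 0, 0], "rot": [0, 0, 0], "jaw": 1}, {"travel": [0, 0, 0.8], "rot": [0, 0, 0], "jaw": 1}, {"travel": [0, 0, 2], "rot": [0, 0, 0], "jaw": 1}, {"travel": [0, 0, 3], "rot": [0, 0, 0], "jaw": 1}, {"travel": [0, 0, 3], "rot": [0, 0, 0], "jaw": 1}, {"travel": [0, 0, 3], "rot": [0, 0, 0], "jaw": 1}, {"travel": [-2, 0, 1], "rot": [0, 0, 0], "jaw": 1}, {"travel": [-2, 0, 0], "rot": [0, 0, 0], "jaw": 1}, {"travel": [-1, 0, 0], "rot": [0, 0, 0], "jaw": 1}, {"travel": [0, 0, 0], "rot": [0, 0, 0], "jaw": 1}, {"travel": [0, 0, 0], "rot": [0, 0, 0], "jaw": 1}, {"travel": [0, 0, 0], "rot": [0, 0, 0], "jaw": 1}])

```text
time_s: 35.75
eef_pos: [0.5554, -0.0174, 0.1901]
eef_rot: [[0.988, -0.157, 0.001], [-0.157, -0.988, 0.0], [0.001, -0.0, -1.0]]
force: [-0.2, 0.7, -1.0]
grip_width: 1.001
```

```bash
python3 look.py w12.png dish:.078 tin:.064 box:.04
python3 - <<'E'
from h import *
im=cv2.imread("pics/w12.png"); c=snapshot("scene"); a=cv2.resize(c["pixels"][80:260,165:330,::-1],(352,384),interpolation=cv2.INTER_CUBIC)
cv2.imwrite("pics/c12.png",cv2.resize(np.hstack([im,a]),(798,355)))
E
```

```text
t 35.75 tcp [ 0.5554 -0.0174  0.1901] q [-0.1   0.43  0.06  2.03 -0.04  0.68 -1.74]
dish 0.97 [240. 137.] ell [603.5 -16.4] [54.7 54.9] rect [603.5 -16.4] [54.5 54.3] 34.7 circ [603.3 -16.7] 28.1
tin 0.95 [259. 100.] ell [603.7 -15.6] [57.7 60.8] rect [623.1 -28.9] [49.2 14.6] 57.6 circ [616.9 -25. ] 24.6
box 0.64 [255.  96.] ell [602.5 -20.1] [159.8 195.4] rect [604.6 -20.5] [141.1 140.9] 81.3 circ [604.3 -20.4] 98.0
box 0.48 [240. 136.] ell [599.2 -14.7] [62.  63.2] rect [599.3 -14.3] [63.3 61.5] 81.0 circ [598.8 -14.5] 32.0
```

View pics/c12.png

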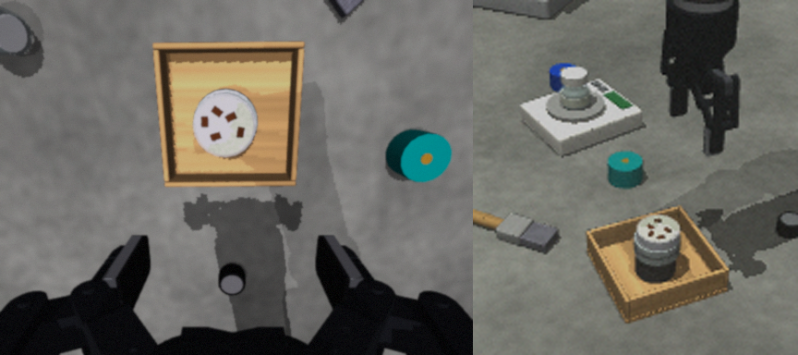

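The stack is dish on tin on weight. The dish is about 2 mm from the tin's measured centre, the jar is upright on the pan, and the bystanders look untouched. I hand in.

```bash
python3 -c "
from h import *
print(arm.sign_off(), telemetry.sense()['time_s'])"
```

```text
the job is handed in; nothing more can be done
the job is handed in; nothing more can be done
```

The job is handed in at about 36 s of robot time. No verdict is reported, so what follows rests on my own checks.

**What I did:** I parked the weight on the mat and moved the jar from the box to the pan. Then I put the weight in the box, the tin on the weight and the dish on the tin.

**Last checks:**

| Item | Measured offset | Limit |
|---|---|---|
| Weight from box centre | about 2.5 mm | 15 mm |
| Tin from weight | about 1 mm | 12 mm |
| Dish from tin | about 2 mm | 12 mm |
| Jar from pan centre | about 1–2 mm, from the release pose | 15 mm |

- **Jar:** it looked upright and centred in the final scene picture. I did not measure it again after letting go.
- **Stack:** it looked upright and at rest, and the gripper was clear of everything.
- **Bystanders:** the beaker, brush and loupe looked untouched in the pictures, but I did not measure them against their starting positions.

**Disagreements:**
- The first top-camera position of the box differed by about 4 mm from the later wrist views. I used the wrist views, whose fitted outline matched the box's 142 mm size.
- The outline network once gave the box's inside as the jar, and its last tin outline, half hidden by the dish, was unusable. I relied on the earlier tin measurement.

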